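Index the vial turret and press the probe onto the white-capped vial

ROBOT

A 6-joint arm with a two-finger parallel gripper is mounted at the origin on a cart in front of the work surface, level with it; the furniture and walls round the work are solid. World frame = base frame: x ahead of the robot, y to its left, z up, the work surface at z = 0. Lengths are in mm, angles in rad, forces in N, time in s.
With the tool pointing down it reaches from about 350 to 975 mm from the base axis. Payload 7.1 kg.
Tool frame: the origin (TCP) lies midway between the tips of the shut fingers; the grasp point (between the pads) lies 19 mm behind it (ctrl.grip_depth is the distance from the TCP to the grasp point, in mm); z points along the fingers, y is the line along which they close (so a half turn about z gives the same grasp; the last joint's range is limited). The gripper opens to 88 mm and grips with 3 to 60 N. Pads are 20 mm wide; open, the fingers measure 115 mm over their backs; the gripper's body (75 mm by 178 mm) begins 61 mm behind the grasp point.
Start: joints at [1.131, 0.423, 1.63, -0, 1.089, -0.019], TCP at [255.274, 570.473, 222.675] pointing down, gripper open.
Joint ranges: [-3, 3], [-0.9, 2.11], [0.09, 2.58], [-1.31, 4.45], [0.11, 2.69], [-2.54, 2.54]. Speed limits (rad/s): [2.39, 2.39, 3.01, 3.14, 3.14, 3.14].

INTERFACE

Orientations are given as a rotation vector (axis times angle).
In Python, from workcell import ctrl, cams gives the robot as it stands.
- The arm moves only by the tool move_arm, never from a script. Its argument "steps" is a list of rows, each a list of 3 entries, a list of its own where there are three numbers: the shift along the tool's x, y, z in units of 25 mm (1.0 is 25 mm), then the turn about the tool's z in units of 5 degrees (1.0 is 5 degrees), then the closure, from 0 (fully open) to 1 (shut). A call has 1 to 20 rows; each row shifts and turns the commanded pose from where the row before left it, along the tool's axes as they then stand; what a row does not reach is not made up. A row lasts 1/12 s, in which the tool goes at most 41.7 mm and 7.16 degrees, less where a joint would pass 70% of its speed; a pose out of reach is approached as far as the arm can. A call is refused whole if a number of a shift passes 1 or a number of a turn 1, either way. A call with a gripper value outside its range is refused whole. The fingers move at their own pace and stop on an object; the grip force is fixed at half the most. Time passes only in rows, so rows that do not move let the fingers close. It gives the time, the measured TCP pose, the force, the opening and the grip force at its end, in the units of the state.
- ctrl.get_obs(): the state, without advancing time (a new reading comes with each control period).
- cams.get_image(name): name is "side" or "top"; returns a dict with "image" (420x560x3 uint8, red, green, blue), "camera_matrix" (3x3 intrinsics, pixels), "k1" (the pictures are not rectified: a ray, as slopes to the right and down, at radius r is drawn at 1 + k1 r^2 times it, then the intrinsics apply), "xyz" and "rotation" of the camera in the world. Camera axes: x right, y down, z forward; pixel columns grow to the right and rows downward; lengths in mm; the calibration is good to about 2 mm. A picture is of the moment at which its call begins. There is no depth.
- ctrl.close_job(): hands the job in; it is judged then, once.
Trained networks look in the newest picture that a camera, given by its name, has taken for a name from the list of things; names that differ only in an ending like _2 or _b are one class to them, and where a whole thing is asked for, a point or a joint stands for the part that bears it (a point fixed in the world has none). Each returns a list of dicts, best first, with "p" (0 to 1); they miss things now and then, are a little off and sometimes report something else, mostly with a low value. They report only what shows in the picture. A call takes as long as a camera call.
- cams.boxes_of(camera, thing): "rect" ([centre column, centre row, width, height] in pixels, round what is visible of it).
- cams.cut_out(camera, thing): "pixels" (420x560 bool, what is visible of it) and "rect" ([centre column, centre row, width, height] in pixels, round what is visible of it).
The state is a dict: "t": time; "qpos": joint angles; "qvel": joint speeds; "joint_torque": joint torques, N m; "ee_pos": TCP position; "orientation": TCP orientation; "ft_force": force on the tool from outside, world axes, zero at the start; "moment": the same for the moment, N m; "width": finger opening in mm; "grasp_force": force on a finger pad.
Only numpy, scipy, OpenCV 4.12 (cv2) and the standard library are available. Lean on these libraries where they do the work, as an engineer would, in place of code of your own. Each camera call takes 0.05 s, during which the arm holds its last target. There are 200 camera calls.

TASK

Flick the lobed rim of the sampler's vial turret round with a fingertip, click by click, until the white-capped vial stands under the probe with the turret at rest in its click; turn it by the rim alone, without touching or lifting any vial. Then press the probe's blue knob straight down to its stop with the fingertips, so that the guard rests on that vial's cap and on no other, and finish while still holding the knob down. Leave everything else on the worktop where it is.

Things in the scene. Friction and masses are not known exactly. Their poses are not given: they have to be found in the camera images.
- sampler: Vial sampler, fixed: dark drum (radius 72, 32 mm high), grey aluminium turret on it, steel spindle (radius 12 mm) through the turret's middle with a grey arm (32 mm wide, 122 to 138 mm above the worktop, from 20 mm behind the axis to 72 mm out) carrying the probe over one pocket. Origin: on the worktop on the turret's axis; x points to the probe (towards the front right), z up.
- turret (a joint): Angle of the turret about its vertical axis, rad, 0 at the start, growing anticlockwise seen from above, endless both ways. A sprung detent clicks it home at every multiple of pi/4: at rest it sits in a click; left between two it snaps to the nearer. Takes 2 to 4 N at the rim. Disc of radius 75 mm, from 34 to 64 mm above the worktop, with 8 pockets and 8 rim lobes.
- pocket0 (a point): Centre of the floor (38 mm above the worktop, 26 mm deep) of the turret pocket that starts under the probe; turns with the turret. The eight pockets, 29 mm wide, are pi/4 apart with centres 52 mm from the turret's axis; vials stand in five of them.
- lobe0 (a point): Centre, at mid height, of the rim lobe pi/8 anticlockwise of pocket0; turns with the turret. Eight such round lobes, radius 8 mm, centres 77 mm from the axis, pi/4 apart, 34 to 70 mm above the worktop, stand out to 85 mm. Outside each pocket, between two lobes, is a notch 43 mm wide, 10 mm deep, for a fingertip; pushing a lobe along the rim turns the turret, one lobe pitch being one click.
- probe_axis (a point): Point on the probe's vertical axis at the height of the vials' caps (98 mm above the worktop), 52 mm from the turret's axis along the sampler's x. A vial on this vertical line is under the probe.
- probe (a joint): Travel of the probe's knob in m: 0 up, grows as it is pressed down, firm stop at 0.016. Sprung: it comes up when let go. About 2 N start it; held at the stop over a vial it takes about 6 N.
- knob_top (a point): Centre of the top of the probe's round blue push knob (32 mm wide, flat top 26 mm wide), 174 mm above the worktop when up, 158 mm at the stop. Moves with the knob.
- guard: White sprung guard sleeve, 17 mm wide, under the probe's arm; moves with the knob. Its foot is 106 mm above the worktop when up, 8 mm above the caps; it meets the cap when the knob is 8 mm down and then gives, pressing with 2 to 3 N. Origin: on the probe's axis, 88 mm below the guard's foot.
- vial0: black-capped dark amber screw-cap glass vial, 28 mm wide, 60 mm high, cap 24 mm wide; loose, 30 g, in a turret pocket, top of its cap 98 mm above the worktop. Origin: centre of its underside, z up.
- vial1: black-capped light amber screw-cap glass vial, 28 mm wide, 60 mm high, cap 24 mm wide; loose, 30 g, in a turret pocket, top of its cap 98 mm above the worktop. Origin: centre of its underside, z up.
- vial2: black-capped amber screw-cap glass vial, 28 mm wide, 60 mm high, cap 24 mm wide; loose, 30 g, in a turret pocket, top of its cap 98 mm above the worktop. Origin: centre of its underside, z up.
- vial3: the white-capped light amber screw-cap glass vial, the one wanted, 28 mm wide, 60 mm high, cap 24 mm wide; loose, 30 g, in a turret pocket, top of its cap 98 mm above the worktop. Origin: centre of its underside, z up.
- vial4: black-capped dark amber screw-cap glass vial, the one measured last: it starts under the probe, 28 mm wide, 60 mm high, cap 24 mm wide; loose, 30 g, in a turret pocket, top of its cap 98 mm above the worktop. Origin: centre of its underside, z up.
- meter: Bystander: dark hand-held conductivity meter, 140 x 68 x 41 mm, lying on the worktop left of the sampler. Loose. Origin: centre of its underside.
- clamp: Bystander: red and blue tube pinch clamp, 13 x 50 x 21 mm, on the worktop right of the sampler. Loose. Origin: centre of its underside.
- sieve: Bystander: dark round sieve cell, 68 mm wide, 28 mm high, on the worktop left of the sampler. Loose. Origin: centre of its underside.
- cup: Bystander: clear plastic beaker, 61 mm wide, 72 mm high, behind the sampler. Loose. Origin: centre of its underside.
- nut: Bystander: grey knurled nut, 25 mm wide, 15 mm high, on the worktop left of the sampler. Loose. Origin: centre of its underside.

How it is judged (in metres and radians):
On the way:
1. the white-capped vial is under the probe, the turret at rest in its click, the probe still up (horizontal distance between vial3 and probe_axis below 0.005 m and value of joint probe below 0.003 m and velocity of joint turret between -0.15 and 0.15 rad/s), for 0.2 s.
At the end, for the whole second after the job is handed in: Knob held down at its stop (13.5 of 16 mm or more), guard pressing the white-capped vial's cap (over 1 N), that vial within 5 mm of the probe's axis, turret at rest, all five vials upright (0.12 rad) down in their pockets (undersides 34 to 44 mm above the worktop) (value of joint probe above 0.0135 m and horizontal distance between vial3 and probe_axis below 0.005 m and contact force between guard and vial3 above 1 N and velocity of joint turret between -0.1 and 0.1 rad/s and height (world z) of vial0 between 0.034 and 0.044 m and angle between each of vial0, vial1, vial2, vial3, vial4's own z axis and vertical below 0.12 rad and height (world z) of vial1 between 0.034 and 0.044 m and height (world z) of vial2 between 0.034 and 0.044 m and height (world z) of vial3 between 0.034 and 0.044 m and height (world z) of vial4 between 0.034 and 0.044 m); the arm keeps its last pose, push and grip.
It fails at once if the robot touches a vial (contact force between any of the fingers, the arm and vial0 above 0.5 N or contact force between any of the fingers, the arm and vial1 above 0.5 N or contact force between any of the fingers, the arm and vial2 above 0.5 N or contact force between any of the fingers, the arm and vial3 above 0.5 N or contact force between any of the fingers, the arm and vial4 above 0.5 N).
It fails at once if a vial is lifted or tipped out of its pocket (height (world z) of any of vial0, vial1, vial2, vial3, vial4 above 0.048 m or angle between any of vial0, vial1, vial2, vial3, vial4's own z axis and vertical above 0.3 rad).
It fails at once if the probe comes down on a black-capped vial (contact force between guard and vial0 above 0.5 N or contact force between guard and vial1 above 0.5 N or contact force between guard and vial2 above 0.5 N or contact force between guard and vial4 above 0.5 N).
It fails at once if a bystander is moved by more than 15 mm (distance of any of meter, clamp, sieve, cup, nut from where it was at the start of the episode above 0.015 m).
It also fails if it takes over 48 s, if anything falls off the work surface, if the arm or the gripper's body presses on something with over 40 N, if the wrist force passes 120 N, or if a joint passes its speed limit or range.

## Working session

There is one attempt and no reset: what is moved stays moved. The work goes in short steps, Python scripts to look and compute and a tool call to move; the robot and the scene stay as the last step left them, time stands still between calls to the robot, and variables do not carry over. Pictures are saved under pics/ and viewed, at most 10 in all, crops included, and the job is handed in when it is done.

Besides the shell and the picture viewer there is one more tool, called after "Request:" as name(argument=value, ...), one argument or row to a line, values as JSON. move_arm: Moves the arm, as the interface text tells. Its arguments: {"type":"object","properties":{"steps":{"type":"array"}},"required":["steps"]}

```bash
mkdir -p pics; cat > h.py <<'E'
import numpy as np, cv2
from workcell import ctrl, cams
def und(im,px):
    K=im["camera_matrix"]; k=im["k1"]
    d=np.array([(px[0]-K[0][2])/K[0][0],(px[1]-K[1][2])/K[1][1]]); s=d.copy()
    for _ in range(30): s=d/(1+k*(s@s))
    return s
def ray(im,px):
    s=und(im,px); r=np.array(im["rotation"])@np.array([s[0],s[1],1]); return np.array(im["xyz"]),r/np.linalg.norm(r)
def atz(im,px,z):
    o,r=ray(im,px); return o+r*(z-o[2])/r[2]
def proj(im,P):
    c=np.array(im["rotation"]).T@(np.array(P)-np.array(im["xyz"])); s=c[:2]/c[2]; s=s*(1+im["k1"]*(s@s)); K=im["camera_matrix"]
    return np.array([K[0][0]*s[0]+K[0][2],K[1][1]*s[1]+K[1][2]])
def tri(rs):
    A=np.zeros((3,3));b=np.zeros(3)
    for o,r in rs:
        M=np.eye(3)-np.outer(r,r);A+=M;b+=M@o
    return np.linalg.solve(A,b)
def save(im,n): cv2.imwrite("pics/"+n,cv2.cvtColor(im["image"],cv2.COLOR_RGB2BGR))
E
python3 - <<'E'
from h import *
for n in("side","top"):
    im=cams.get_image(n); save(im,n+"0.png"); print(n,im["xyz"],np.round(im["rotation"],3).tolist(),im["camera_matrix"],im["k1"])
    for t in("vial3","knob_top","guard","vial0","vial1","vial2","vial4","turret","meter","clamp","sieve","cup","nut"):
        print(t,[(np.round(d["rect"]).tolist(),round(d["p"],2)) for d in cams.boxes_of(n,t)[:2]])
o=ctrl.get_obs();print(o)
E
```

```text
side [293.39787085 368.03582937 935.39619284] [-0.8, 2.743, -0.82] [[438.86512802   0.         285.87532394]
 [  0.         438.86512802 209.69008012]
 [  0.           0.           1.        ]] -0.08960917496419735
vial3 [([341.0, 210.0, 9.0, 17.0], 0.73), ([327.0, 177.0, 8.0, 17.0], 0.66)]
knob_top [([371.0, 174.0, 13.0, 25.0], 0.5)]
guard [([310.0, 284.0, 52.0, 63.0], 0.34), ([281.0, 337.0, 34.0, 35.0], 0.19)]
vial0 [([341.0, 210.0, 9.0, 17.0], 0.73), ([327.0, 177.0, 8.0, 17.0], 0.66)]
vial1 [([341.0, 210.0, 9.0, 17.0], 0.73), ([327.0, 177.0, 8.0, 17.0], 0.66)]
vial2 [([341.0, 210.0, 9.0, 17.0], 0.73), ([327.0, 177.0, 8.0, 17.0], 0.66)]
vial4 [([341.0, 210.0, 9.0, 17.0], 0.73), ([327.0, 177.0, 8.0, 17.0], 0.66)]
turret [([339.0, 196.0, 67.0, 62.0], 0.93), ([371.0, 171.0, 14.0, 10.0], 0.6)]
meter [([311.0, 285.0, 53.0, 62.0], 0.62)]
clamp [([393.0, 172.0, 14.0, 18.0], 0.52)]
sieve [([281.0, 334.0, 30.0, 38.0], 0.56)]
cup [([328.0, 201.0, 11.0, 18.0], 0.74), ([266.0, 362.0, 6.0, 13.0], 0.61)]
nut [([264.0, 363.0, 9.0, 12.0], 0.54)]
top [ 390.88348132  -99.79354229 1499.92707774] [-2.
[... 922 characters left out ...]
61.0], 0.44)]
{'t': 1.4, 'qpos': array([ 1.13100498e+00,  4.23119836e-01,  1.62989319e+00,  7.15461592e-06,
        1.08856188e+00, -1.89978753e-02]), 'qvel': array([-0.00049579, -0.00068511, -0.0023154 , -0.00148962, -0.0002704 ,
       -0.00049849]), 'joint_torque': array([-2.07040517e-03, -5.44565034e+01, -2.74036682e+01,  6.42477418e-02,
        1.68927549e-02, -3.34077981e-05]), 'ee_pos': array([255.27567708, 570.48819825, 222.6653474 ]), 'orientation': array([-6.56119694e-01, -3.07231149e+00, -2.94059030e-05]), 'ft_force': array([ 4.63513887e-04,  4.96983891e-01, -1.06914129e+00]), 'moment': array([ 0.02665945,  0.00669133, -0.01567159]), 'grasp_force': 0.0, 'width': 87.87062817355155}
```

```bash
sed -i 's/np.array(im\["rotation"\])/R(im)/g' h.py; cat >> h.py <<'E'
def R(im): return cv2.Rodrigues(np.array(im["rotation"],float))[0]
E
python3 - <<'E'
from h import *
a=cv2.imread("pics/side0.png");b=cv2.imread("pics/top0.png")
s=cv2.resize(a[135:235,290:420],None,fx=6,fy=6,interpolation=cv2.INTER_CUBIC);t=cv2.resize(b[170:290,265:395],None,fx=6,fy=5,interpolation=cv2.INTER_CUBIC)
cv2.imwrite("pics/s1.png",s);cv2.imwrite("pics/t1.png",t);
cv2.imwrite("pics/full.png",np.hstack([cv2.resize(a,(400,300)),cv2.resize(b,(400,300))]))
E
```

```text
(no output)
```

View pics/s1.png

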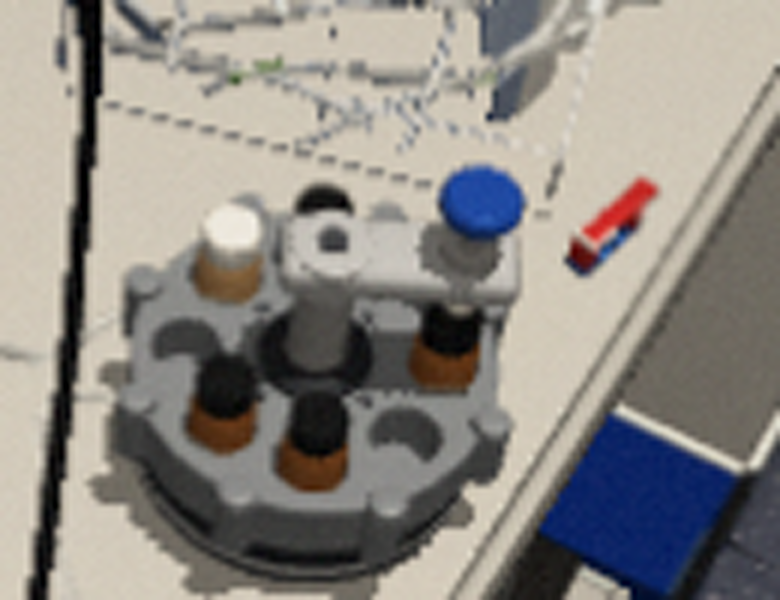

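View pics/t1.png

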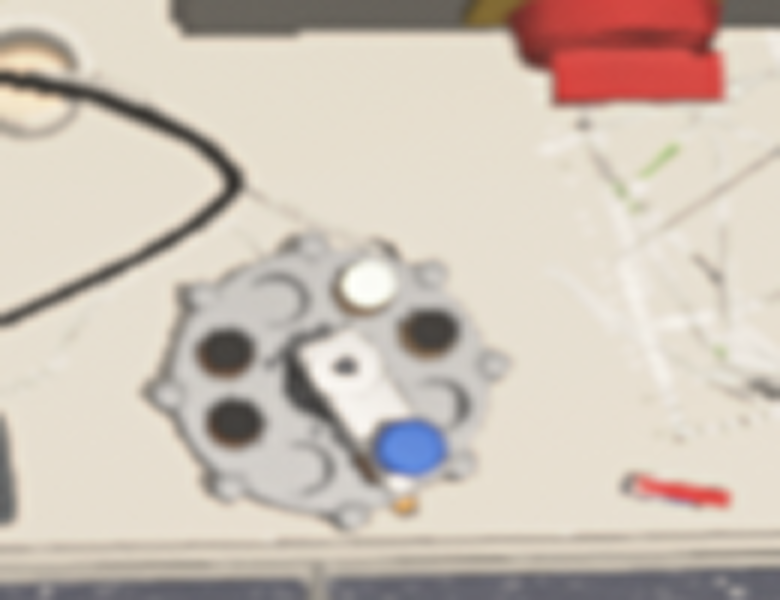

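View pics/full.png

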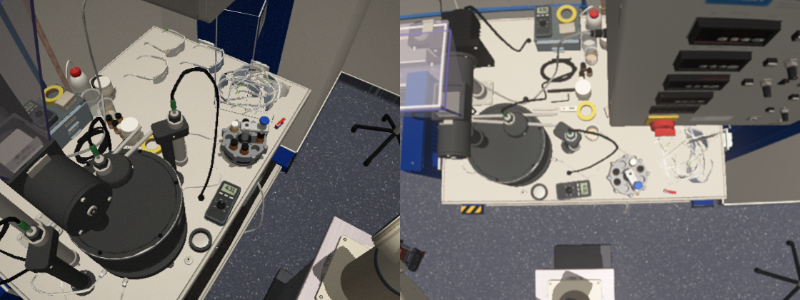

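```bash
python3 - <<'E'
from h import *
s=cams.get_image("side");t=cams.get_image("top")
S=lambda u,v:np.array([290+(u+.5)/6-.5,135+(v+.5)/6-.5]);T=lambda u,v:np.array([265+(u+.5)/6-.5,170+(v+.5)/5-.5])
for n,a,b in(("knob",(483,203),(410,447)),("white",(233,231),(367,283)),("blk_pair1",(227,380),(226,352)),("blk_pair2",(320,415),(234,422)),("spindle",(335,238),(346,366)),("clamp",(610,225),(680,490))):
    P=tri([ray(s,S(*a)),ray(t,T(*b))]);print(n,P.round(1),"err",(proj(s,P)-S(*a)).round(1),(proj(t,P)-T(*b)).round(1))
# opposing lobes in top, z=70
L=[(312,247),(432,273),(495,366),(460,463),(352,516),(230,487),(168,394),(198,297)]
W=np.array([atz(t,T(*p),70)[:2] for p in L]);c=W.mean(0);print("axis",c,[ (round(float(np.hypot(*(w-c)))),round(float(np.degrees(np.arctan2(*(w-c)[::-1]))),1)) for w in W])
for n,p,z in(("knob",(410,447),174),("spindle",(346,366),138),("white",(367,283),98),("b",(430,330),98),("b1",(226,352),98),("b2",(234,422),98)):
    w=atz(t,T(*p),z)[:2];print(n,w.round(1),np.hypot(*(w-c)).round(1),np.degrees(np.arctan2(*(w-c)[::-1])).round(1))
# cable height: epipolar
g=cv2.cvtColor(s["image"],cv2.COLOR_RGB2GRAY)
for p in((50,300),(120,265),(180,230),(232,185),(180,120),(100,90)):
    print(p,end=" ")
    for z in range(0,420,20):
        P=atz(t,T(*p),z);q=proj(s,P).round().astype(int)
        print(z if 1 else 0,g[q[1],q[0]],end="; ")
    print(P.round())
for z in (0,200): print(atz(t,T(232,185),z),atz(t,T(50,300),z))
for m,p in(("meter",(244,267)),("cup",(270,186))): print(m,atz(t,p,40))
E
```

```text
knob [ 473.7 -248.1  168.5] err [-0.6 -0.2] [0.1 0.5]
white [ 569.8 -239.4   95.3] err [-0.5 -0.1] [0.1 0.4]
blk_pair1 [ 533.7 -172.8   97.7] err [-0. -0.] [0. 0.]
blk_pair2 [ 494.6 -175.3  101.3] err [-0.1 -0. ] [0.  0.1]
spindle [ 519.8 -223.9  141.7] err [-0.4 -0.1] [0.1 0.3]
clamp [ 456.4 -397.4    7.3] err [-0.2 -0. ] [0.  0.1]
axis [ 519.74277126 -222.98881619] [(76, 5.0), (77, -39.7), (77, -85.4), (76, -129.2), (77, -174.4), (77, 140.3), (77, 94.7), (78, 51.7)]
knob [ 474.7 -247.2] 51.1 -151.8
spindle [ 521. -224.] 1.6 -39.6
white [ 570.6 -238.8] 53.3 -17.3
b [ 543.9 -267. ] 50.2 -61.3
b1 [ 533.7 -172.8] 52.1 74.4
b2 [ 495.1 -175.4] 53.6 117.4
(50, 300) 0 127; 20 130; 40 124; 60 45; 80 18; 100 17; 120 19; 140 20; 160 154; 180 171; 200 177; 220 192; 240 199; 260 203; 280 202; 300 200; 320 201; 340 200; 360 128; 380 198; 400 145; [527. -94. 400.]
(120, 265) 0 203; 20 203; 40 182; 60 132; 80 88; 100 34; 120 18; 140 17; 160 18; 180 17; 200 203; 220 200; 240 200; 260 202; 280 198; 300 200; 320 125; 340 161; 360 197; 380 199; 400 197; [ 542. -120.  400.]
(180, 230) 0 204; 20 206; 40
[... 374 characters left out ...]
576. -161.  400.]
(180, 120) 0 202; 20 198; 40 203; 60 188; 80 200; 100 200; 120 200; 140 198; 160 199; 180 201; 200 200; 220 201; 240 200; 260 197; 280 197; 300 198; 320 197; 340 195; 360 61; 380 98; 400 72; [ 605. -143.  400.]
(100, 90) 0 86; 20 108; 40 158; 60 205; 80 182; 100 25; 120 25; 140 163; 160 200; 180 198; 200 199; 220 199; 240 200; 260 197; 280 198; 300 200; 320 197; 340 198; 360 196; 380 197; 400 195; [ 619. -114.  400.]
[ 643.24763766 -183.59179082    0.        ] [576.33721199 -92.19780823   0.        ]
[ 609.59744759 -172.41814781  200.        ] [551.60884574 -93.21062201 200.        ]
meter [465.76890942  -7.91323409  40.        ]
cup [699.20700757 -86.4404404   40.        ]
```

Request:
move_arm(
  steps=[
    [[0,0,-0.8],1,1],
    [[0,0,-0.8],0.2,1],
    [[-0.55,-0.95,-0.5],0,1],
    [[-0.55,-0.95,0],0,1],
    [[-0.55,-0.95,0],0,1],
    [[-0.55,-0.95,0],0,1],
    [[-0.55,-0.95,0],0,1],
    [[-0.55,-0.95,0],0,1],
    [[-0.55,-0.95,0],0,1],
    [[-0.55,-0.95,0],0,1],
    [[-0.83,-0.44,0],0,1],
    [[-0.83,-0.44,0],0,1],
    [[-0.83,-0.44,0],0,1],
    [[-0.83,-0.44,0],0,1],
    [[-0.83,-0.44,0],0,1],
    [[-0.83,-0.44,0],0,1],
    [[-0.9,-0.63,0],0,1],
    [[-0.9,-0.63,0],0,1],
    [[-0.9,-0.63,0],0,1],
  ],
)

```text
t: 3.08
ee_pos: [364.8, 155.5, 275.4]
orientation: [0.815, 3.033, 0.001]
ft_force: [0.4, 0.6, 0.1]
width: 0.9
grasp_force: 0.0
```

Request:
move_arm(
  steps=[
    [[-0.78,-0.885,0],0,1],
    [[-0.78,-0.885,0],0,1],
    [[-0.78,-0.885,0],0,1],
    [[-0.78,-0.885,0],0,1],
    [[-0.78,-0.885,0],0,1],
    [[-0.78,-0.885,0],0,1],
    [[-0.78,-0.885,0],0,1],
    [[-0.78,-0.885,0],0,1],
    [[-0.78,-0.885,0],0,1],
    [[-0.78,-0.885,0],0,1],
    [[-0.78,-0.885,0],0,1],
    [[-0.78,-0.885,0],0,1],
    [[0,0,0.5],0,1],
    [[0,0,0],0,1],
  ],
)

```text
t: 4.25
ee_pos: [432.9, -191.4, 261.2]
orientation: [-0.819, -3.031, -0.001]
ft_force: [-0.9, 0.9, 0.8]
width: 0.6
grasp_force: 0.0
```

Request:
move_arm(
  steps=[
    [[0,0,1],0,1],
    [[0,0,1],0,1],
    [[0,0,1],0,1],
    [[0,0,1],0,1],
    [[0,0,1],0,1],
    [[0,0,1],0,1],
    [[0,0,0.4],0,1],
    [[0,0,0],0,1],
  ],
)

```text
t: 4.92
ee_pos: [432.1, -189.2, 101.1]
orientation: [-0.814, -3.03, -0.001]
ft_force: [-0.1, 0.5, -0.5]
width: 0.1
grasp_force: 0.0
```

```bash
cat > v.py <<'E'
import sys
from h import *
s=cams.get_image("side");t=cams.get_image("top");o=ctrl.get_obs();print(o["t"],o["ee_pos"].round(1),o["ft_force"].round(1))
a=cv2.resize(s["image"][125:235,290:420],(400,338),interpolation=cv2.INTER_CUBIC);b=cv2.resize(t["image"][195:290,265:385],(400,338),interpolation=cv2.INTER_CUBIC)
save({"image":np.hstack([a,b])},sys.argv[1])
E
python3 v.py v1.png
```

```text
5.0167 [ 434.  -190.2  103.3] [-1.4 -0.7  0. ]
```

View pics/v1.png

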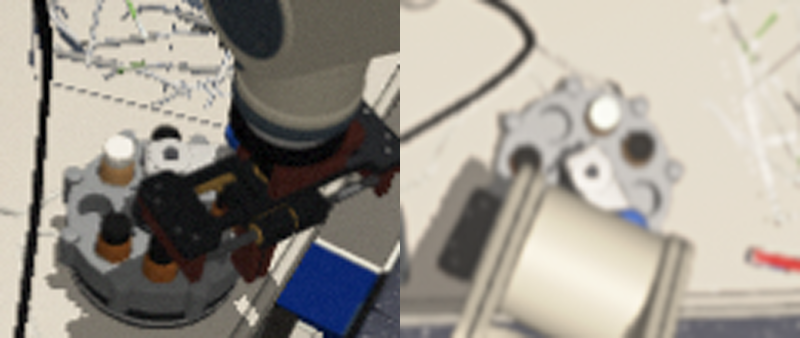

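Request:
move_arm(
  steps=[
    [[0,0,0.5],0,1],
    [[0,0,0.5],0,1],
    [[0,0,0.4],0,1],
    [[0,0,0.2],0,1],
    [[0,0,0],0,1],
    [[0,0,0],0,1],
  ],
)

```text
t: 5.52
ee_pos: [433.9, -190.5, 63.1]
orientation: [0.816, 3.033, -0.0]
ft_force: [0.7, 0.1, -0.3]
width: 0.4
grasp_force: 0.0
```

Request:
move_arm(
  steps=[
    [[0.02,0.22,0.04],0.5,1],
    [[0.02,0.22,0],0.5,1],
    [[0.01,0.22,0],0.5,1],
    [[0.01,0.22,0],0.5,1],
    [[0,0.22,0],0.5,1],
    [[0,0.22,0],0.5,1],
    [[-0.01,0.22,0],0.5,1],
    [[-0.01,0.22,0],0.5,1],
    [[-0.02,0.22,0],0.5,1],
    [[-0.03,0.22,0],0.5,1],
    [[0,0,0],0,1],
    [[0,0,0],0,1],
    [[0,0,0],0,1],
  ],
)

```text
t: 6.6
ee_pos: [469.8, -150.2, 62.1]
orientation: [1.451, 2.785, 0.0]
ft_force: [0.0, 0.1, 0.1]
width: 0.4
grasp_force: 0.0
```

```bash
python3 v.py v2.png
```

```text
6.7 [ 469.6 -150.2   61.9] [ 0.8 -0.3  0.5]
```

View pics/v2.png

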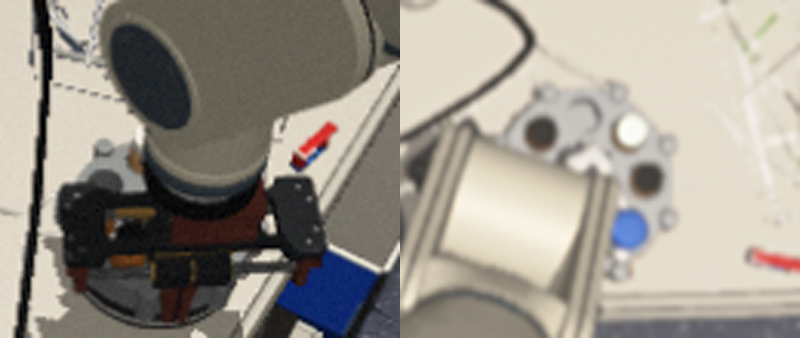

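```bash
cat > w.py <<'E'
from h import *
t=cams.get_image("top");im=t["image"].astype(int)
m=((im.min(2)>205)).astype(np.uint8)
c=np.array([520,-223.3])
n,l,st,ce=cv2.connectedComponentsWithStats(m)
for i in range(1,n):
    if 20<st[i][4]<200:
        P=atz(t,ce[i],98)[:2]; d=P-c; 
        if 35<np.hypot(*d)<70: print("white?",st[i][4],P.round(1),np.hypot(*d).round(1),np.degrees(np.arctan2(d[1],d[0])).round(1))
for d in cams.boxes_of("top","vial3"):
    P=atz(t,d["rect"][:2],98)[:2]; e=P-c; print("box",round(d["p"],2),np.hypot(*e).round(1),np.degrees(np.arctan2(e[1],e[0])).round(1))
E
python3 w.py
```

```text
white? 57 [ 557.  -262.5] 53.9 -46.7
box 0.42 51.6 42.0
box 0.38 55.2 -45.5
box 0.22 58.8 -146.4
```

Request:
move_arm(
  steps=[
    [[-0.04,0.22,0],0.3,1],
    [[-0.04,0.22,0],0.3,1],
    [[0,0,0],0,1],
    [[0,0,0],0,1],
    [[0,0,0],0,1],
  ],
)

```text
t: 7.22
ee_pos: [479.5, -145.5, 61.6]
orientation: [-1.524, -2.747, 0.0]
ft_force: [-0.8, 0.4, 0.4]
width: 0.5
grasp_force: 0.0
```

```bash
python3 w.py; python3 -c "
from h import *;o=ctrl.get_obs();print(o['t'],o['ee_pos'],o['ft_force'])"
```

```text
white? 56 [ 544.8 -270.8] 53.6 -62.4
box 0.57 56.3 -63.8
box 0.39 225.6 103.5
7.3167 [ 479.46066686 -145.55326633   61.62909637] [ 0.51427652  0.34037995 -0.19975417]
```

Request:
move_arm(
  steps=[
    [[0,0,-0.5],0,1],
    [[0,0,-0.5],0,1],
    [[0.04,-0.22,0],-0.3,1],
    [[0.04,-0.22,0],-0.3,1],
    [[0.03,-0.22,0],-0.5,1],
    [[0.02,-0.22,0],-0.5,1],
    [[0.01,-0.22,0],-0.5,1],
    [[0.01,-0.22,0],-0.5,1],
    [[0,-0.22,0],-0.5,1],
    [[0,-0.22,0],-0.5,1],
    [[-0.01,-0.22,0],-0.5,1],
    [[-0.01,-0.22,0],-0.5,1],
    [[-0.02,-0.22,0],-0.5,1],
    [[-0.02,-0.22,0],-0.5,1],
    [[0,0,0],0,1],
    [[0,0,0],0,1],
    [[0,0,0],0,1],
  ],
)

```text
t: 8.73
ee_pos: [431.8, -188.5, 86.7]
orientation: [0.818, 3.033, 0.0]
ft_force: [-0.0, -0.1, -0.5]
width: 0.5
grasp_force: 0.0
```

Request:
move_arm(
  steps=[
    [[-0.1,0,0],0,1],
    [[0,0,0.5],0,1],
    [[0,0,0.5],0,1],
    [[0,0,0],0,1],
    [[0.02,0.22,0],0.5,1],
    [[0.02,0.22,0],0.5,1],
    [[0.01,0.22,0],0.5,1],
    [[0.01,0.22,0],0.5,1],
    [[0,0.22,0],0.5,1],
    [[0,0.22,0],0.5,1],
    [[-0.01,0.22,0],0.5,1],
    [[-0.01,0.22,0],0.5,1],
    [[-0.02,0.22,0],0.5,1],
    [[-0.03,0.22,0],0.5,1],
    [[-0.04,0.22,0],0.3,1],
    [[-0.04,0.22,0],0.3,1],
    [[0,0,0],0,1],
    [[0,0,0],0,1],
    [[0,0,0],0,1],
    [[0,0,0],0,1],
  ],
)

```text
t: 10.4
ee_pos: [480.0, -144.9, 61.8]
orientation: [1.525, 2.746, -0.0]
ft_force: [-0.8, -0.2, 0.3]
width: 0.8
grasp_force: 0.0
```

```bash
python3 w.py
```

```text
white? 57 [ 505.  -274.9] 53.7 -106.2
box 0.57 47.5 24.9
box 0.57 48.9 -16.8
box 0.56 54.1 -100.8
```

Request:
move_arm(
  steps=[
    [[0,0,-0.5],0,1],
    [[0,0,-0.5],0,1],
    [[0.04,-0.22,0],-0.3,1],
    [[0.04,-0.22,0],-0.3,1],
    [[0.03,-0.22,0],-0.5,1],
    [[0.02,-0.22,0],-0.5,1],
    [[0.01,-0.22,0],-0.5,1],
    [[0.01,-0.22,0],-0.5,1],
    [[0,-0.22,0],-0.5,1],
    [[0,-0.22,0],-0.5,1],
    [[-0.01,-0.22,0],-0.5,1],
    [[-0.01,-0.22,0],-0.5,1],
    [[-0.02,-0.22,0],-0.5,1],
    [[-0.02,-0.22,0],-0.5,1],
    [[-0.1,0,0],0,1],
    [[0,0,0],0,1],
    [[0,0,0],0,1],
    [[0,0,0],0,1],
  ],
)

```text
t: 12.0
ee_pos: [434.4, -189.0, 86.7]
orientation: [0.817, 3.033, 0.0]
ft_force: [-0.5, 0.7, -0.1]
width: 0.2
grasp_force: 0.0
```

Request:
move_arm(
  steps=[
    [[0,0,0.5],0,1],
    [[0,0,0.5],0,1],
    [[0,0,0],0,1],
    [[0.02,0.22,0],0.5,1],
    [[0.02,0.22,0],0.5,1],
    [[0.01,0.22,0],0.5,1],
    [[0.01,0.22,0],0.5,1],
    [[0,0.22,0],0.5,1],
    [[0,0.22,0],0.5,1],
    [[-0.01,0.22,0],0.5,1],
    [[-0.01,0.22,0],0.5,1],
    [[-0.02,0.22,0],0.5,1],
    [[-0.03,0.22,0],0.5,1],
    [[-0.04,0.22,0],0.3,1],
    [[-0.04,0.22,0],0.3,1],
    [[0,0,0],0,1],
    [[0,0,0],0,1],
    [[0,0,-0.5],0,1],
    [[0,0,-0.5],0,1],
    [[0,0,-0.5],0,1],
  ],
)

```text
t: 13.67
ee_pos: [479.9, -144.3, 99.6]
orientation: [-1.524, -2.746, 0.0]
ft_force: [0.4, -0.1, -0.5]
width: 0.5
grasp_force: 0.0
```

Now up clear of the knob, and back a little so both cameras see it.

Request:
move_arm(
  steps=[
    [[0,0,-1],0,1],
    [[0,0,-1],0,1],
    [[0,0,-1],0,1],
    [[0,0,-1],0,1],
    [[0,0,-1],0,1],
    [[0.9,0,0],0,1],
    [[0.9,0,0],0,1],
    [[0.9,0,0],0,1],
    [[0.9,0,0],0,1],
    [[0.9,0,0],0,1],
    [[0,0,0],0,1],
    [[0,0,0],0,1],
  ],
)

```text
t: 14.67
ee_pos: [420.5, -48.3, 224.5]
orientation: [1.523, 2.747, 0.0]
ft_force: [0.4, 0.5, -0.3]
width: 0.7
grasp_force: 0.0
```

```bash
python3 v.py v3.png; python3 - <<'E'
from h import *
cs=[]
for n in("side","top"):
    im=cams.get_image(n);h=cv2.cvtColor(im["image"],cv2.COLOR_RGB2HSV)
    m=cv2.inRange(h,(100,120,60),(130,255,255))
    k,l,st,ce=cv2.connectedComponentsWithStats(m)
    P=np.array([473.7,-248.1,170]);q=proj(im,P)
    i=min((i for i in range(1,k) if st[i][4]>20),key=lambda i:np.hypot(*(ce[i]-q)))
    print(n,q,ce[i],st[i]);cs.append(ray(im,ce[i]));print(atz(im,ce[i],174))
print(tri(cs))
E
```

```text
14.7667 [421.5 -49.2 224.5] [ 0.3 -0.2 -0.7]
side [369.61383839 167.84320251] [392.61702128 210.63829787] [386 209  14   4  47]
[ 380.89006658 -168.32650619  174.        ]
top [333.12158985 259.48567705] [332.75  259.075] [328 255  11   9  80]
[ 474.5395537  -246.72154963  174.        ]
[ 440.37152729 -265.90092228   32.45983243]
```

View pics/v3.png

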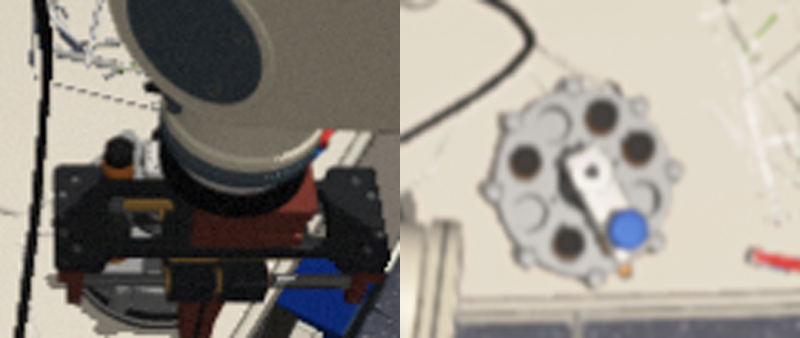

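Request:
move_arm(
  steps=[
    [[-0.87,-0.27,0],0,1],
    [[-0.87,-0.27,0],0,1],
    [[-0.87,-0.27,0],0,1],
    [[-0.87,-0.27,0],0,1],
    [[-0.87,-0.27,0],0,1],
    [[-0.87,-0.27,0],0,1],
    [[-0.87,-0.27,0],0,1],
    [[-0.87,-0.27,0],0,1],
    [[-0.87,-0.27,0],0,1],
    [[0,0,0.5],0,1],
    [[0,0,0.5],0,1],
    [[0,0,0.4],0,1],
    [[0,0,0],0,1],
    [[0,0,0],0,1],
    [[0,0,0],0,1],
  ],
)

```text
t: 16.12
ee_pos: [473.1, -247.2, 189.5]
orientation: [1.525, 2.746, 0.0]
ft_force: [-0.1, 0.4, 0.2]
width: 0.2
grasp_force: 0.0
```

Request:
move_arm(
  steps=[
    [[0,0,0.3],0,1],
    [[0,0,0.2],0,1],
    [[0,0,0.2],0,1],
    [[0,0,0.1],0,1],
    [[0,0,0.1],0,1],
    [[0,0,0.1],0,1],
    [[0,0,0.1],0,1],
    [[0,0,0.1],0,1],
    [[0,0,0.08],0,1],
    [[0,0,0],0,1],
    [[0,0,0],0,1],
    [[0,0,0],0,1],
  ],
)

```text
t: 17.12
ee_pos: [473.1, -247.0, 158.3]
orientation: [1.525, 2.746, 0.0]
ft_force: [-2.4, 2.0, 12.1]
width: 0.8
grasp_force: 6.2
```

```bash
python3 v.py v4.png
```

```text
17.2167 [ 473.1 -247.   158.3] [-2.6  2.9 11.4]
```

View pics/v4.png

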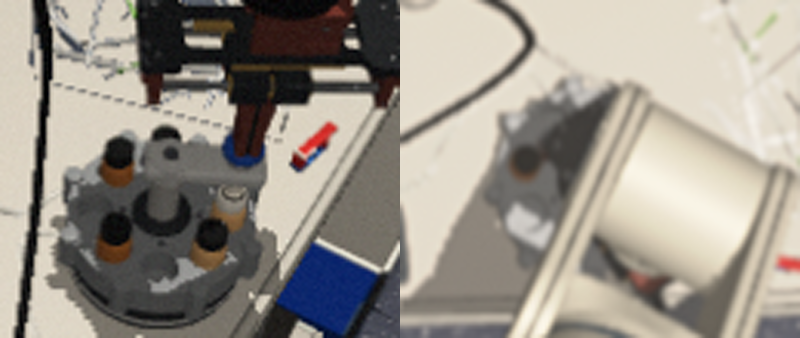

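The side view shows the fingertips holding the knob down at (243,150). The guard is on the white cap at (232,193), and the other four vials are upright.

```bash
python3 -c "
from workcell import ctrl
print(ctrl.close_job())"
```

```text
the job is handed in; nothing more can be done
None
```

I turned the turret three clicks by its rim, which put the white-capped vial under the probe, and handed the job in with the knob held at its stop (about 12 N) and the guard on that cap; no verdict came back.

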